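Load a fossil block against the jig's spring plunger and hold it on the stop

TASK

The plain sawn block now in the holding jig is barren rock: take it out and drop it into the white offcut tub. Then stand the sawn block with the dark bone on top in the jig's channel, lengthwise and bone up, and press it along the channel against the spring plunger until its end bears firmly on the two fixed stop pads. Finish like that, still holding it pressed flat in the channel against the stops - do not let go - and do not knock over the brush pot or the glue bottle on the way.

Things in the scene. Friction and masses are not known exactly. Their poses are not given: they have to be found in the camera images.
- jig: Aluminium holding jig, fixed: base plate 240 (x) x 100 (y) mm, 12 mm thick. Origin: centre of the plate's underside, on the bench; x runs along the channel towards the plunger, y across, z up. An end block fills x = +75 to +115 mm, 90 mm wide, its top 68 mm above the bench. The -x end is open.
- jig_channel (a point): Point on the channel's floor (the plate's top, 12 mm above the bench) above the jig's origin, on the channel's middle; axes as the jig. The channel, 48 mm wide, lies between two steel lips, 6 mm wide and 5 mm high, from x = -120 to +80 mm.
- stop: The hard stop: two dark steel pads fixed to the end block, each 10 mm wide and 30 mm high, centred 16 mm either side of the channel's middle, 42 mm above the bench. Their contact faces lie at jig x = +65 mm. Origin at jig x = +71 mm, y = 0, 42 mm above the bench. Axes as the jig.
- plunger (a joint): Travel in m of the spring plunger, a steel pin 16 mm thick between the stop pads, 42 mm above the bench. 0: fully out, tip at jig x = +50 mm, 15 mm proud of the stop faces; grows as it is pressed to jig +x; 0.015: flush with the stop faces (end of travel 0.022). Pushes back with 4 N at 0, 10 N at 0.015, and drives the block out if let go.
- fossil_center (a point): Centre (30 mm above the underside) of the block to load: sandy sawn rock 60 (its x) x 40 (y) x 60 mm high (z), about 0.3 kg, a dark bone ridge rising 7 mm from its top. Stands on the bench at one side of the jig. Either end may lead. On the stop its centre is at jig x = +35 mm, 42 mm above the bench.
- waste_center (a point): Centre (half-way up, 28 mm above the underside) of the barren block: plain sawn rock 48 (its x) x 40 (its y) x 56 mm high (z), about 0.24 kg, standing in the jig's channel at the start, its x along the jig's x.
- tub: White open offcut tub with black end grips, standing fixed on the bench on the other side of the jig from the fossil block: 200 (x) x 160 (y) x 75 mm high, walls and floor 4 mm. Origin: centre of its underside, on the bench.
- brush_pot: White plastic pot with brushes, 80 mm diameter at the rim, 85 mm high (brushes to 140 mm), loose. Origin: centre of its underside. To be left standing.
- glue: Glue bottle, 48 mm diameter, 110 mm high, loose. Origin: centre of its underside. To be left standing.
Mind the look-alikes: they are no part of the job. Leave any green, orange or purple look-alike of the part that bears waste_center alone.

How it is judged (in metres and radians):
On the way, in this order (a step that is already met when the one before it is completed fails the run):
1. the barren block lies in the tub, let go (x of waste_center in the frame of tub between -0.096 and 0.096 m and y of waste_center in the frame of tub between -0.076 and 0.076 m and z of waste_center in the frame of tub below 0.06 m and contact force between the fingers and waste below 0.1 N), for 0.2 s.
2. the fossil block stands in the channel (x of fossil_center in the frame of jig between -0.12 and 0.04 m and y of fossil_center in the frame of jig between -0.01 and 0.01 m and z of fossil_center in the frame of jig between 0.036 and 0.048 m and angle between the x axis of fossil_center and the x axis of jig, either way round below 0.25 rad), for 0.1 s.
At the end, for the whole second after the job is handed in: Barren block at rest in the tub, let go; fossil block upright (0.1 rad) in the channel (4 mm in height, 9 mm off middle, 0.12 rad), its centre at jig x 32 to 37.5 mm, over 1 N on the stop pads, over 4 N on the plunger (in over 13.2 mm), robot pressing it over 3 N; pot and bottle upright (all of step 1 and linear speed of waste below 0.02 m/s and x of fossil_center in the frame of jig between 0.032 and 0.0375 m and y of fossil_center in the frame of jig between -0.009 and 0.009 m and z of fossil_center in the frame of jig between 0.038 and 0.046 m and angle between the x axis of fossil_center and the x axis of jig, either way round below 0.12 rad and angle between fossil_center's own z axis and vertical below 0.1 rad and linear speed of fossil below 0.01 m/s and value of joint plunger above 0.0132 m and contact force between fossil and plunger above 4 N and contact force between fossil and stop above 1 N and contact force between any of the fingers, the arm and fossil above 3 N and angle between each of brush_pot, glue's own z axis and vertical below 0.5 rad); the arm keeps its last pose, push and grip.
It fails at once if the brush pot or the glue bottle is knocked over (angle between any of brush_pot, glue's own z axis and vertical above 0.6 rad).
It also fails if it takes over 66 s, if anything falls off the work surface, if the arm or the gripper's body presses on something with over 40 N, if the wrist force passes 120 N, or if a joint passes its speed limit or range.

ROBOT

A 7-joint arm with a two-finger parallel gripper is mounted at the origin on the work surface. World frame = base frame: x ahead of the robot, y to its left, z up, the work surface at z = 0. Lengths are in m, angles in degrees, forces in N, time in s.
With the tool pointing down it reaches from about 0.425 to 0.875 m from the base axis. Payload 8.4 kg.
Tool frame: the origin (TCP) lies between the finger pads; the fingertips stand 11 mm ahead of it and the grasp point (between the pads) lies 8 mm behind it; y points along the fingers, x is the direction in which the jaws open and shut, and the axes are right-handed (so a half turn about y gives the same grasp; the last joint's range is limited). The gripper opens to 85 mm and grips with 20 to 120 N. Pads are 22 mm wide; open, the fingers measure 114 mm over their backs; the gripper's body (76 mm by 85 mm) begins 54 mm behind the grasp point. The pads swing forward as they close: fully open they stand 13 mm farther back than shut.
Start: joints at [-70.027, 19.091, 2.286, 83.961, -0.768, 76.965, -3.352], TCP at [0.281, 0.586, 0.242] pointing down, gripper open.
Joint ranges: [-147.57, 147.57], [-21.85, 119.76], [-74.77, 79.35], [14.55, 137.4], [-85.83, 265.84], [4.83, 119.75], [-152.11, 152.11]. Speed limits (degrees/s): [127.2, 127.2, 159.86, 159.86, 180, 180, 180].

INTERFACE

Orientations are given as a 3x3 rotation matrix whose columns are the frame's x, y, z axes.
In Python, from rig import bot, viewer gives the robot as it stands. The module is installed in compiled form; this text tells all that it offers.
- The arm moves only by the shell command python3 -m handwheel 'ROWS' [FORCE]. ROWS is JSON, one flat list of numbers, 5 for each row, row after row: the closure, from 0 (fully open) to 1 (shut), then the shift along the world's x, y, z in m, then the turn about the world's z in rad. A call has 1 to 20 rows; each row is the pose to reach, as a shift and turn from the pose commanded when the call began; what a row does not reach only later rows make up. A row lasts 1/12 s, in which the tool goes at most 41.7 mm and 7.16 degrees, less where a joint would pass 70% of its speed; a pose out of reach is approached as far as the arm can. A call with a gripper value outside its range is refused whole. The fingers move at their own pace and stop on an object; FORCE is the grip in N (left out, the last holds). Time passes only in rows, so rows that repeat a pose let the fingers close. It gives the time, the measured TCP pose, the force and the opening at its end, in the units of the state.
- bot.read_state(): the state, without advancing time (a new reading comes with each control period).
- viewer.get_image(name): name is "scene" or "top" or "wrist"; returns a dict with "pixels" (480x640x3 uint8, blue, green, red), "fx", "fy", "cx", "cy" (pixels), "dist_coeffs" ([k1, k2, p1, p2, k3] as OpenCV has them; the pictures are not rectified), "extrinsics" (4x4, takes a point from camera to world coordinates); the wrist camera has in their place "mount" (4x4, takes a point from camera to tool coordinates, whose origin is the TCP and whose axes are the tool frame's). Camera axes: x right, y down, z forward; pixel columns grow to the right and rows downward; lengths in m; the calibration is good to about 2 mm. A picture is of the moment at which its call begins: read the wrist's pose just before it. There is no depth.
- bot.job_done(): hands the job in, once; it reports no verdict.
The state is a dict: "time": time; "joint_pos": joint angles; "qd": joint speeds; "effort": joint torques, N m; "tcp_pos": TCP position; "tcp_rot": TCP orientation; "force": force on the tool from outside, world axes, zero at the start; "torque": the same for the moment, N m; "width": opening from 0.0 (shut) to 1.0 (fully open).
Only numpy, scipy, OpenCV 4.12 (cv2) and the standard library are available. Lean on these libraries where they do the work, as an engineer would, in place of code of your own. Each camera call takes 0.05 s, during which the arm holds its last target.

## Working session

There is one attempt and no reset: what is moved stays moved. The work goes in short steps, Python scripts to look and compute and a shell command to move; the robot and the scene stay as the last step left them, time stands still between calls to the robot, and variables do not carry over. Pictures are saved under pics/ and viewed, and the job is handed in when it is done.

```bash
mkdir -p pics
cat > h.py <<'E'
import numpy as np, cv2
from rig import bot, viewer
def grab(n,f=None):
    d=viewer.get_image(n); 
    if f: cv2.imwrite('pics/'+f,d['pixels'])
    return d
def K(d): return np.array([[d['fx'],0,d['cx']],[0,d['fy'],d['cy']],[0,0,1.]])
def ray(d,uv,T=None):
    T=np.array(d['extrinsics']) if T is None else T
    p=cv2.undistortPoints(np.array(uv,float).reshape(-1,1,2),K(d),np.array(d['dist_coeffs'],float))[:,0]
    r=np.c_[p,np.ones(len(p))]@T[:3,:3].T
    return T[:3,3],r
def plane(d,uv,z,T=None):
    o,r=ray(d,uv,T); return o+r*((z-o[2])/r[:,2])[:,None]
def wristT(d,s):
    T=np.eye(4);T[:3,:3]=np.array(s['tcp_rot']);T[:3,3]=s['tcp_pos'];return T@np.array(d['mount'])
def proj(d,P,T=None):
    T=np.array(d['extrinsics']) if T is None else T
    Ti=np.linalg.inv(T)
    return cv2.projectPoints(np.array(P,float).reshape(-1,3),cv2.Rodrigues(Ti[:3,:3])[0],Ti[:3,3],K(d),np.array(d['dist_coeffs'],float))[0][:,0]
E
python3 - <<'E'
from h import *
s=bot.read_state();print(s)
for n in('scene','top','wrist'):
    d=grab(n,n+'0.png'); print(n,np.round(d.get('extrinsics',d.get('mount')),3).tolist(),d['fx'],d['dist_coeffs'])
    import pickle;pickle.dump(d,open(n+'0.pkl','wb'))
E
```

```text
{'time': 0.0, 'joint_pos': array([-70.02696207,  19.12999431,   2.28574891,  84.01038272,
        -0.76742603,  76.96325716,  -3.34869493]), 'qd': array([ 0.08119329, -0.05319829,  0.00358311,  0.10849427, -0.17531152,
        0.04051899,  0.05526228]), 'effort': array([-5.10885675e-04, -6.58547401e+01,  1.36539180e+00, -4.05567348e+01,
        1.67903700e-02,  1.23636311e-02,  2.41568250e-05]), 'tcp_pos': array([0.28129199, 0.58551789, 0.24144719]), 'tcp_rot': array([[ 4.32961150e-01, -5.61023376e-04, -9.01412407e-01],
       [ 9.01411269e-01, -1.43706884e-03,  4.32961498e-01],
       [-1.53829320e-03, -9.99998810e-01, -1.16482183e-04]]), 'force': array([-0.2819636 , -0.18412274,  0.65752526]), 'torque': array([0.01940973, 0.02753159, 0.01353314]), 'width': 0.9955897036663565}
scene [[-0.492, 0.482, -0.725, 1.471], [0.87, 0.293, -0.396, 0.502], [0.021, -0.826, -0.564, 0.757], [0.0, 0.0, 0.0, 1.0]] 577.4246259097246 [0.01252956 0.         0.         0.         0.        ]
top [[-0.01, -0.997, 0.072, 0.509], [-1.0, 0.01, 0.003, -0.006], [-0.004, -0.072, -0.997, 1.215], [0.0, 0.0, 0.0, 1.0]] 602.681332586954 [-0.21074632  0.          0.          0.          0.        ]
wrist [[1.0, -0.001, 0.001, 0.0], [-0.001, -0.287, 0.958, -0.133], [-0.001, -0.958, -0.287, 0.074], [0.0, 0.0, 0.0, 1.0]] 341.7358214259644 [-0.06249967  0.          0.          0.          0.        ]
```

View pics/scene0.png

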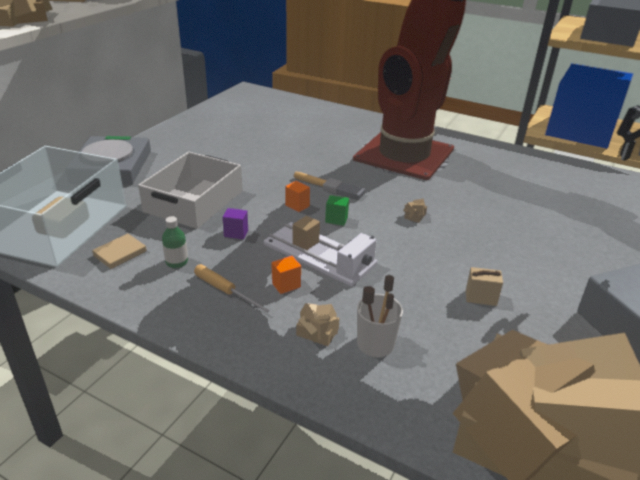

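View pics/top0.png

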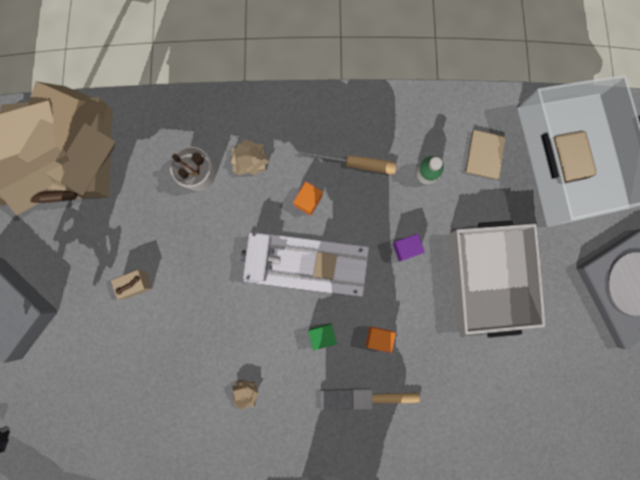

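View pics/wrist0.png

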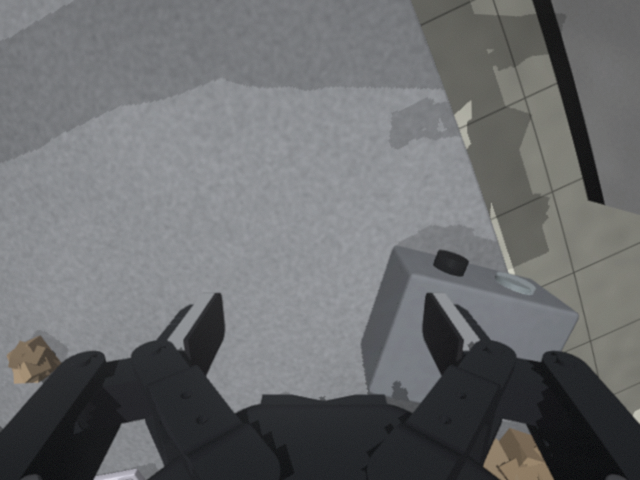

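Candidates for the barren block (top view): the plain sandy block in the jig channel (325,264); orange (309,198) and (381,340), green (322,336) and purple (409,247) blocks; sandy slabs (486,155) and (575,155); rough stones (248,157) and (245,394). Candidates for the fossil block: the sandy block with the dark ridge (128,285) and the big rocks (50,150). I choose (325,264) for waste and (128,285) for the fossil. Next are the close crops.

Run:
```python
import cv2,numpy as np
t=cv2.imread('pics/top0.png')
a=cv2.resize(t[215:310,230:380],None,fx=5,fy=5,interpolation=2)
cv2.imwrite('pics/c1.png',a)
b=cv2.resize(t[255:315,90:170],None,fx=5,fy=5,interpolation=2)
c=cv2.resize(t[215:345,445:555],None,fx=3,fy=3,interpolation=2)
im=np.zeros((400,740,3),np.uint8);im[:300,:400]=b;im[:390,405:735]=c
cv2.imwrite('pics/c2.png',im)
s=cv2.imread('pics/scene0.png')
cv2.imwrite('pics/c3.png',cv2.resize(s[195:295,255:395],None,fx=5,fy=5,interpolation=2))
```

```text
(no output)
```

View pics/c1.png

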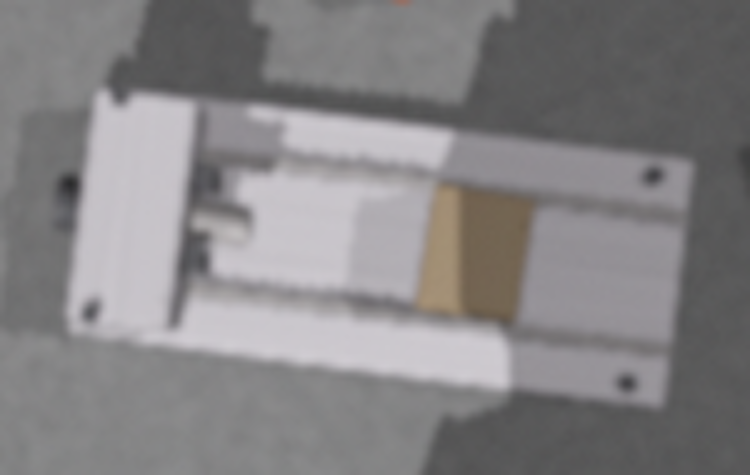

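View pics/c2.png

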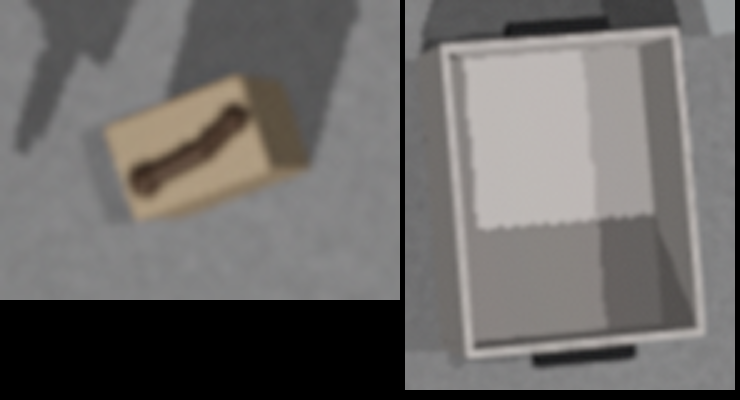

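View pics/c3.png

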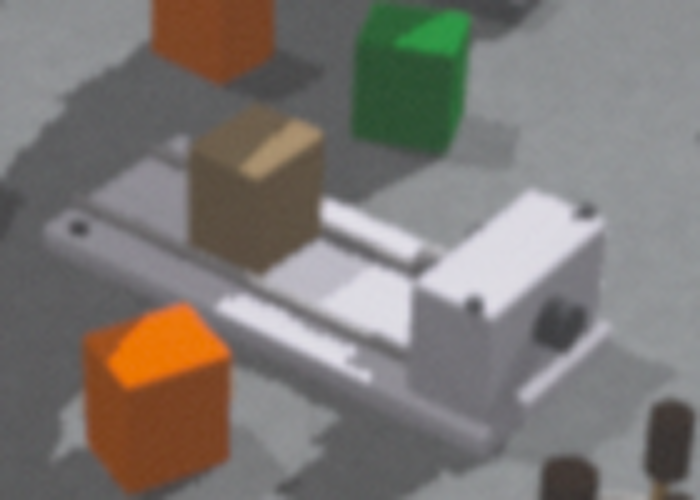

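Run:
```python
from h import *; import pickle
d=pickle.load(open('top0.pkl','rb'))
def m(name,c,off,f,z):
    p=np.array(c,float)/f+np.array(off)-0.0
    P=plane(d,p,z)[:,:2]; n=len(P)
    print(name,np.round(P,4).tolist(),'c',np.round(P.mean(0),4),'edges',np.round([np.linalg.norm(P[i]-P[(i+1)%n]) for i in range(n)],4),
     'ang',np.round([np.degrees(np.arctan2(*(P[(i+1)%n]-P[i])[::-1])) for i in range(n)],1))
m('waste',[(440,185),(532,200),(517,318),(418,305)],(230,215),5,.068)
m('endblk',[(97,92),(195,100),(173,328),(68,330)],(230,215),5,.068)
m('plateR',[(692,160),(664,406)],(230,215),5,.012)
m('lips outer ',[(693,217),(668,350)],(230,215),5,.017)
m('fossil',[(105,128),(243,75),(272,175),(135,222)],(90,255),5,.06)
m('tub',[(35,45),(273,32),(298,332),(63,355)],(445,215),3,.075)
m('pot',[(190,168)],(0,0),1,.085)
m('glue',[(430,174)],(0,0),1,.05)
m('lookalikes ora1,ora2,green,purple',[(309,198),(381,340),(322,336),(409,247)],(0,0),1,.05)
```

```text
waste [[0.58, -0.0022], [0.5739, -0.0372], [0.529, -0.031], [0.5343, 0.0066]] c [ 0.5543 -0.016 ] edges [0.0355 0.0453 0.038  0.0465] ang [-99.9 172.1  81.9 -10.9]
endblk [[0.617, 0.129], [0.6135, 0.0913], [0.5264, 0.1001], [0.5259, 0.1403]] c [0.5707 0.1152] edges [0.0379 0.0876 0.0403 0.0918] ang [-95.3 174.2  90.7  -7.1]
plateR [[0.5924, -0.1031], [0.4942, -0.0905]] c [ 0.5433 -0.0968] edges [0.099 0.099] ang [172.7  -7.3]
lips outer  [[0.5693, -0.1027], [0.5165, -0.092]] c [ 0.5429 -0.0974] edges [0.0539 0.0539] ang [168.5 -11.5]
fossil [[0.5278, 0.406], [0.5485, 0.3493], [0.5094, 0.3373], [0.4909, 0.3935]] c [0.5191 0.3715] edges [0.0604 0.0409 0.0591 0.039 ] ang [ -70.  -163.   108.2   18.8]
tub [[0.6191, -0.269], [0.6265, -0.4292], [0.4311, -0.4411], [0.4209, -0.2832]] c [ 0.5244 -0.3556] edges [0.1604 0.1957 0.1582 0.1986] ang [ -87.3 -176.5   93.7    4.1]
pot [[0.7433, 0.2426]] c [0.7433 0.2426] edges [0.] ang [0.]
glue [[0.733, -0.2248]] c [ 0.733  -0.2248] edges [0.] ang [0.]
lookalikes ora1,ora2,green,purple [[0.6869, 0.0144], [0.4096, -0.1221], [0.4188, -0.0083], [0.589, -0.1794]] c [ 0.5261 -0.0738] edges [0.309  0.1142 0.2413 0.2171] ang [-153.8   85.4  -45.2   63.2]
```

The crops show the sandy, ridge-free block in the channel (top face about (314–336, 252–279) in the top image), and the fossil with a dark ridge at (111–144, 270–299). Both choices hold. The waste seems longer across the channel, so I'll check that with the wrist camera from above.

```bash
python3 -m handwheel '[0,0.273,-0.6,0,-1.244, 0,0.273,-0.6,0,-1.244, 0,0.273,-0.6,0,-1.244, 0,0.273,-0.6,0,-1.244, 0,0.273,-0.6,0,-1.244, 0,0.273,-0.6,0,-1.244, 0,0.273,-0.6,0,-1.244, 0,0.273,-0.6,0,-1.244, 0,0.273,-0.6,0,-1.244, 0,0.273,-0.6,0,-1.244, 0,0.273,-0.6,0,-1.244, 0,0.273,-0.6,0,-1.244, 0,0.273,-0.6,0,-1.244, 0,0.273,-0.6,0,-1.244, 0,0.273,-0.6,0,-1.244, 0,0.273,-0.6,0,-1.244, 0,0.273,-0.6,0,-1.244, 0,0.273,-0.6,0,-1.244, 0,0.273,-0.6,0,-1.244, 0,0.273,-0.6,0,-1.244]'
python3 - <<'E'
from h import *; import pickle
s=bot.read_state();d=grab('wrist','w1.png');d['s']=s;pickle.dump(d,open('w1.pkl','wb'))
print(s['time'],s['tcp_pos'],np.round(s['tcp_rot'],3).tolist(),s['joint_pos'])
E
```

```text
time: 1.82
tcp_pos: [0.5541, -0.0125, 0.242]
tcp_rot: [[0.993, -0.001, 0.119], [-0.119, 0.001, 0.993], [-0.001, -1.0, 0.0]]
force: [-0.5, -0.1, -0.3]
width: 1.0
1.8167 [ 0.55405653 -0.01254822  0.24204193] [[0.993, -0.001, 0.119], [-0.119, 0.001, 0.993], [-0.001, -1.0, 0.0]] [-35.39122934   8.43013646  35.88236131  98.9806102   -5.15439276
  74.27472406  -5.21441608]
```

View pics/w1.png

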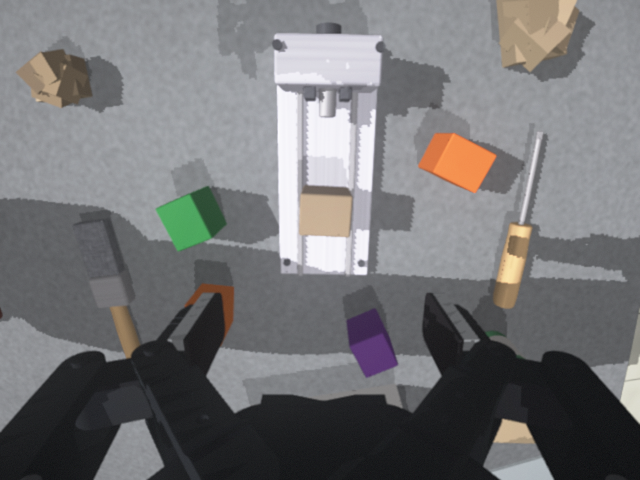

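Run:
```python
import cv2
t=cv2.imread('pics/w1.png')
cv2.imwrite('pics/w1c.png',cv2.resize(t[165:280,265:385],None,fx=5,fy=5,interpolation=2))
```

```text
(no output)
```

View pics/w1c.png

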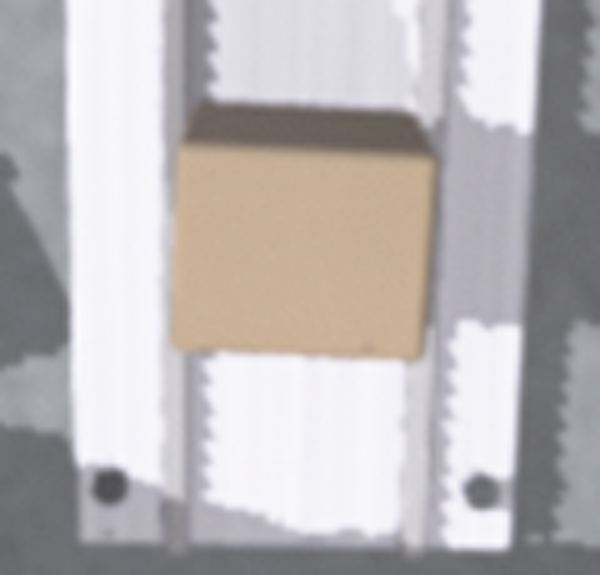

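Run:
```python
from h import *; import pickle
d=pickle.load(open('w1.pkl','rb'));T=wristT(d,d['s'])
def m(name,c,off,f,z):
    P=plane(d,np.array(c,float)/f+np.array(off),z,T)[:,:2]; n=len(P)
    print(name,np.round(P,4).tolist(),'c',np.round(P.mean(0),4),'edges',np.round([np.linalg.norm(P[i]-P[(i+1)%n]) for i in range(n)],4),
     'ang',np.round([np.degrees(np.arctan2(*(P[(i+1)%n]-P[i])[::-1])) for i in range(n)],1))
m('waste',[(178,145),(435,155),(420,357),(172,347)],(265,165),5,.068)
m('plate-x',[(80,543),(512,548)],(265,165),5,.012)
m('lip outer -x',[(163,550),(428,555)],(265,165),5,.017)
m('endblk',[(274,35),(382,34),(381,86),(276,86)],(0,0),1,.068)
```

```text
waste [[0.5358, 0.0106], [0.5818, 0.0032], [0.5754, -0.0346], [0.5295, -0.0271]] c [ 0.5556 -0.012 ] edges [0.0466 0.0383 0.0465 0.0382] ang [ -9.1 -99.7 170.7  80.4]
plate-x [[0.4959, -0.087], [0.5943, -0.1001]] c [ 0.5451 -0.0935] edges [0.0992 0.0992] ang [ -7.6 172.4]
lip outer -x [[0.5153, -0.0889], [0.5748, -0.0973]] c [ 0.545  -0.0931] edges [0.0601 0.0601] ang [ -8. 172.]
endblk [[0.532, 0.1431], [0.6194, 0.1335], [0.6152, 0.0934], [0.5278, 0.1039]] c [0.5736 0.1185] edges [0.0879 0.0402 0.0881 0.0395] ang [ -6.3 -95.9 173.2  83.8]
```

```bash
python3 -m handwheel '[0,0.001,-0.001,-0.1,-0.02, 0,0.001,-0.001,-0.15,-0.02, 0,0.001,-0.001,-0.18,-0.02, 0,0.001,-0.001,-0.205,-0.02, 0,0.001,-0.001,-0.205,-0.02, 0,0.001,-0.001,-0.205,-0.02, 0,0.001,-0.001,-0.205,-0.02, 1,0.001,-0.001,-0.205,-0.02, 1,0.001,-0.001,-0.205,-0.02, 1,0.001,-0.001,-0.205,-0.02, 1,0.001,-0.001,-0.205,-0.02, 1,0.001,-0.001,-0.205,-0.02, 1,0.001,-0.001,-0.205,-0.02, 1,0.001,-0.001,-0.205,-0.02, 1,0.001,-0.001,-0.205,-0.02, 1,0.001,-0.001,-0.205,-0.02]' 40
python3 - <<'E'
from h import *
d=grab('wrist','w2.png')
E
```

```text
time: 3.2
tcp_pos: [0.5558, -0.0148, 0.0395]
tcp_rot: [[0.99, 0.001, 0.14], [-0.14, 0.002, 0.99], [0.001, -1.0, 0.002]]
force: [-7.7, -0.5, 10.8]
width: 0.557
```

View pics/w2.png

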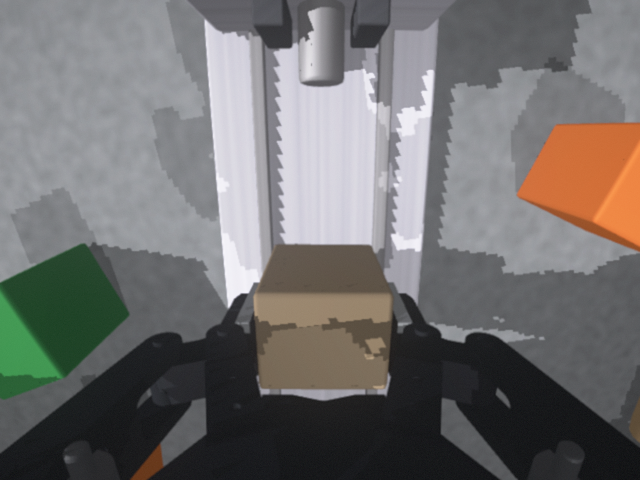

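The pads hold the barren block squarely, with its top at (255–390, 290–388) and an opening of 47 mm. I'll lift it and carry it to the tub.

```bash
python3 -m handwheel '[1,0,0,0.04,0, 1,0,0,0.08,0, 1,0,0,0.12,0, 1,0,0,0.15,0, 1,-0.03,-0.34,0.15,0, 1,-0.03,-0.34,0.15,0, 1,-0.03,-0.34,0.15,0, 1,-0.03,-0.34,0.15,0, 1,-0.03,-0.34,0.15,0, 1,-0.03,-0.34,0.15,0, 1,-0.03,-0.34,0.15,0, 1,-0.03,-0.34,0.15,0, 1,-0.03,-0.34,0.15,0, 1,-0.03,-0.34,0.15,0, 1,-0.03,-0.34,0.15,0, 1,-0.03,-0.34,0.15,0, 1,-0.03,-0.34,0.15,0]'
python3 - <<'E'
from h import *
d=grab('wrist','w3.png')
E
```

```text
time: 4.67
tcp_pos: [0.5263, -0.3535, 0.1877]
tcp_rot: [[0.99, 0.001, 0.138], [-0.138, 0.001, 0.99], [0.001, -1.0, 0.001]]
force: [0.7, -0.0, -2.5]
width: 0.56
```

View pics/w3.png

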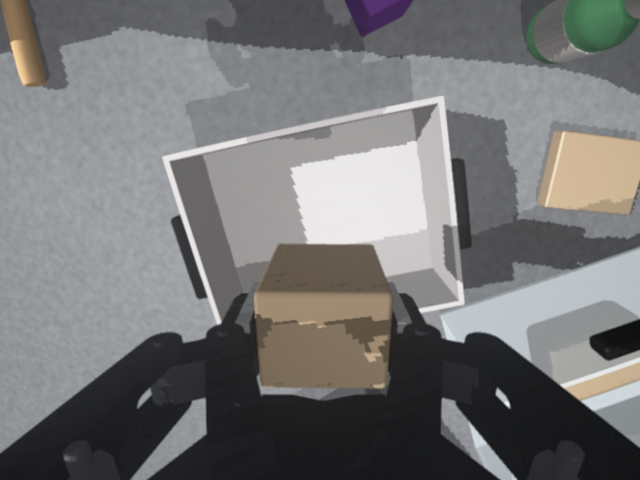

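Run:
```python
from h import *
s=bot.read_state();d=grab('wrist');T=wristT(d,s)
P=plane(d,[(165,157),(443,98),(463,303)],.075,T)[:,:2];print(P, (P[0]+P[2])/2,np.linalg.norm(np.diff(P,axis=0),axis=1))
```

```text
[[ 0.42245221 -0.28002234]
 [ 0.6202399  -0.26815286]
 [ 0.62985013 -0.4256349 ]] [ 0.52615117 -0.35282862] [0.19814352 0.15777499]
```

The wrist view of the tub rim (corners (165,157), (443,98), (463,303)) gives its centre at (0.526, -0.353), right under the gripper. I'll lower, release and rise.

```bash
python3 -m handwheel '[1,0,0,-0.04,0, 1,0,0,-0.08,0, 1,0,0,-0.12,0, 1,0,0,-0.145,0, 1,0,0,-0.147,0, 1,0,0,-0.147,0, 1,0,0,-0.147,0, 0,0,0,-0.147,0, 0,0,0,-0.147,0, 0,0,0,-0.147,0, 0,0,0,-0.147,0, 0,0,0,-0.147,0, 0,0,0,-0.147,0, 0,0,0,-0.11,0, 0,0,0,-0.07,0, 0,0,0,-0.03,0, 0,0,0,0.02,0, 0,0,0,0.06,0, 0,0,0,0.06,0]'
python3 - <<'E'
from h import *
d=grab('wrist','w4.png');d=grab('top','t4.png')
E
```

```text
time: 6.35
tcp_pos: [0.5271, -0.3573, 0.255]
tcp_rot: [[0.99, 0.009, 0.141], [-0.141, -0.004, 0.99], [0.009, -1.0, -0.003]]
force: [-0.4, -1.2, -0.2]
width: 0.997
```

View pics/w4.png

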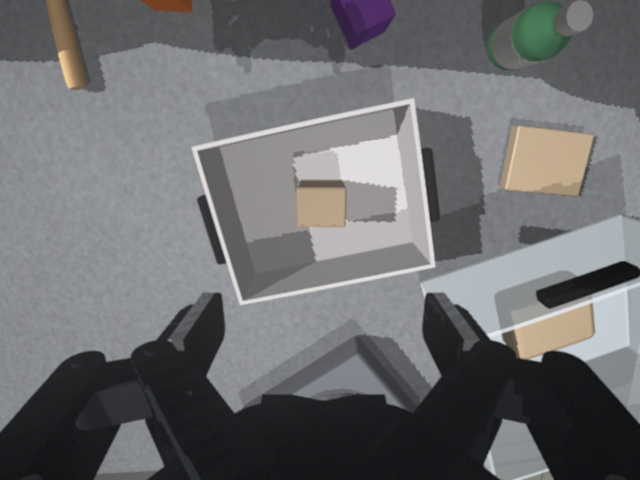

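View pics/t4.png

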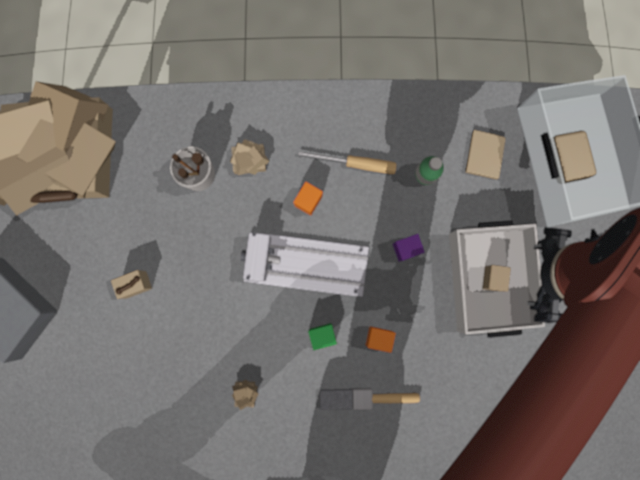

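The barren block sits in the tub at wrist (322,203) / top (496,278), with the pot, bottle and look-alikes undisturbed. On to the fossil.

```bash
python3 -m handwheel '[0,-0.006,0.729,0,0.464, 0,-0.006,0.729,0,0.464, 0,-0.006,0.729,0,0.464, 0,-0.006,0.729,0,0.464, 0,-0.006,0.729,0,0.464, 0,-0.006,0.729,0,0.464, 0,-0.006,0.729,0,0.464, 0,-0.006,0.729,0,0.464, 0,-0.006,0.729,0,0.464, 0,-0.006,0.729,0,0.464, 0,-0.006,0.729,0,0.464, 0,-0.006,0.729,0,0.464, 0,-0.006,0.729,0,0.464, 0,-0.006,0.729,0,0.464, 0,-0.006,0.729,0,0.464, 0,-0.006,0.729,0,0.464, 0,-0.006,0.729,0,0.464, 0,-0.006,0.729,0,0.464, 0,-0.006,0.729,0,0.464, 0,-0.006,0.729,0,0.464]'
python3 -m handwheel '[0,0,0,0,0,0,0,0,0,0,0,0,0,0,0]'
python3 - <<'E'
from h import *;import pickle
s=bot.read_state();d=grab('wrist','w5.png');d['s']=s;pickle.dump(d,open('w5.pkl','wb'))
t=d['pixels'];cv2.imwrite('pics/w5c.png',cv2.resize(t[140:290,240:400],None,fx=4,fy=4,interpolation=2))
E
```

```text
time: 8.12
tcp_pos: [0.5182, 0.3752, 0.2451]
tcp_rot: [[0.947, -0.002, -0.32], [0.32, -0.002, 0.947], [-0.003, -1.0, -0.001]]
force: [0.1, -1.5, -0.2]
width: 1.003
time: 8.37
tcp_pos: [0.5199, 0.3724, 0.2473]
tcp_rot: [[0.949, -0.0, -0.315], [0.315, -0.0, 0.949], [-0.0, -1.0, -0.0]]
force: [0.2, 0.3, -0.2]
width: 0.997
```

View pics/w5.png

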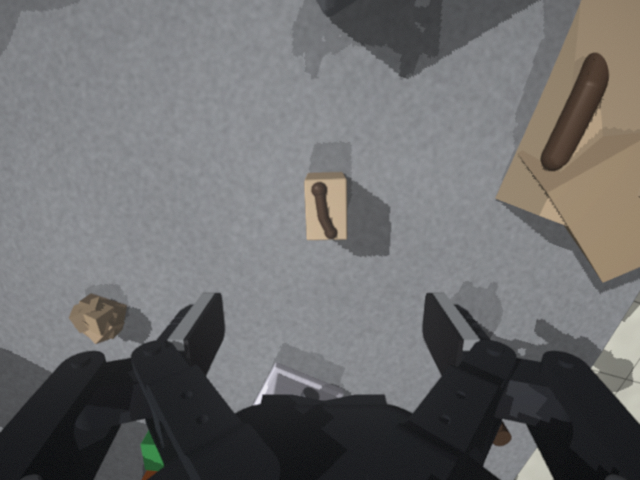

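View pics/w5c.png

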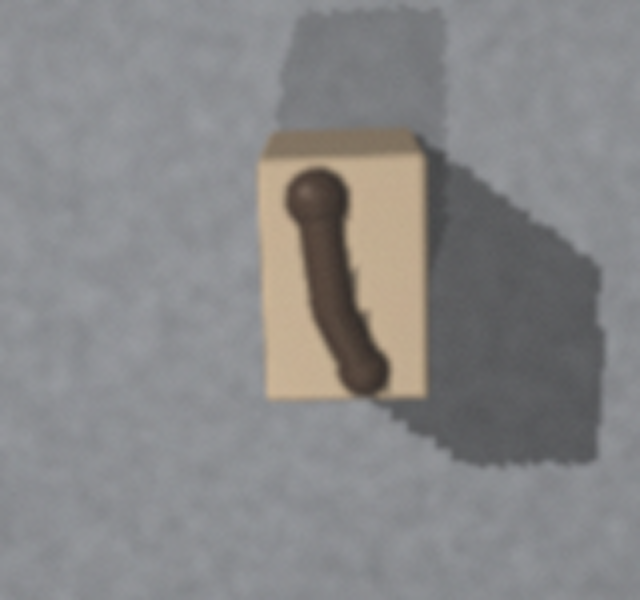

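Run:
```python
from h import *; import pickle
d=pickle.load(open('w5.pkl','rb'));T=wristT(d,d['s'])
P=plane(d,np.array([(259,156),(425,153),(427,397),(266,398)])/4+np.array([240,140]),.06,T)[:,:2]
n=4
print(P,P.mean(0),[np.linalg.norm(P[i]-P[(i+1)%n]) for i in range(n)],[np.degrees(np.arctan2(*(P[(i+1)%n]-P[i])[::-1])) for i in range(n)],d['s']['tcp_pos'])
```

```text
[[0.49342033 0.39785471]
 [0.52994183 0.41070072]
 [0.55022427 0.35464078]
 [0.51282484 0.34198439]] [0.52160282 0.37629515] [np.float64(0.03871485415793811), np.float64(0.05961622496711195), np.float64(0.039482929208396335), np.float64(0.05914412714011053)] [np.float64(19.378724378575125), np.float64(-70.1099191517832), np.float64(-161.30359982168832), np.float64(109.15279585865945)] [0.5199136  0.37238109 0.24726569]
```

Ridge and top face are clear (crop (305–347, 178–240)); measured 39.5×59.5 mm against the expected 40×60. Centre ≈ (0.521, 0.374), long axis 109°.

```bash
python3 -m handwheel '[0,0.001,0.002,-0.04,0.014, 0,0.001,0.002,-0.08,0.014, 0,0.001,0.002,-0.12,0.014, 0,0.001,0.002,-0.16,0.014, 0,0.001,0.002,-0.2,0.014, 0,0.001,0.002,-0.22,0.014, 0,0.001,0.002,-0.22,0.014, 0,0.001,0.002,-0.22,0.014, 1,0.001,0.002,-0.22,0.014, 1,0.001,0.002,-0.22,0.014, 1,0.001,0.002,-0.22,0.014, 1,0.001,0.002,-0.22,0.014, 1,0.001,0.002,-0.22,0.014, 1,0.001,0.002,-0.22,0.014, 1,0.001,0.002,-0.22,0.014, 1,0.001,0.002,-0.22,0.014]' 60
python3 -m handwheel '[1,0,0,0.04,0,1,0,0,0.08,0,1,0,0,0.12,0,1,0,0,0.12,0,1,0,0,0.12,0,1,0,0,0.12,0]'
python3 - <<'E'
from h import *;import pickle
s=bot.read_state();d=grab('wrist','w6.png');d['s']=s;pickle.dump(d,open('w6.pkl','wb'))
t=d['pixels'];cv2.imwrite('pics/w6c.png',cv2.resize(t[230:410,230:410],None,fx=3,fy=3,interpolation=2))
E
```

```text
time: 9.75
tcp_pos: [0.5214, 0.3766, 0.0292]
tcp_rot: [[0.944, 0.002, -0.331], [0.331, 0.002, 0.944], [0.003, -1.0, 0.001]]
force: [-0.8, -0.7, 7.4]
width: 0.464
time: 10.25
tcp_pos: [0.52, 0.3757, 0.147]
tcp_rot: [[0.944, -0.001, -0.331], [0.331, -0.0, 0.944], [-0.001, -1.0, 0.0]]
force: [0.3, -0.8, -3.1]
width: 0.462
```

View pics/w6c.png

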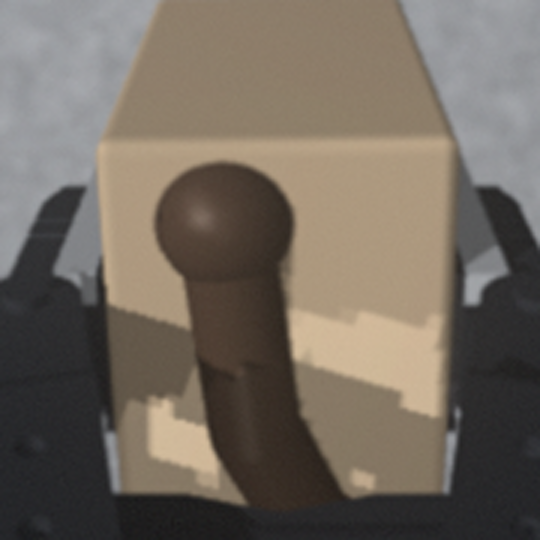

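Run:
```python
from h import *; import pickle
d=pickle.load(open('w6.pkl','rb'));s=d['s'];T=wristT(d,s)
for dz in (.029,.031,.033):
    P=plane(d,np.array([(102,140),(452,138)])/3+230,s['tcp_pos'][2]+dz,T)
    print(((P-s['tcp_pos'])@np.array(s['tcp_rot'])).round(4), np.linalg.norm(P[0]-P[1]))
```

```text
[[-0.0197 -0.029   0.0284]
 [ 0.0188 -0.029   0.0286]] 0.03840757234222607
[[-0.0193 -0.031   0.0292]
 [ 0.0184 -0.031   0.0294]] 0.03766613117097241
[[-0.0189 -0.033   0.0301]
 [ 0.018  -0.033   0.0303]] 0.03692468999971876
```

The fossil is held square, leading top edge 29 mm ahead of the TCP. I'll carry it over the channel and look at the alignment.

```bash
python3 -m handwheel '[1,0.034,-0.399,0,-0.466, 1,0.034,-0.399,0,-0.466, 1,0.034,-0.399,0,-0.466, 1,0.034,-0.399,0,-0.466, 1,0.034,-0.399,0,-0.466, 1,0.034,-0.399,0,-0.466, 1,0.034,-0.399,0,-0.466, 1,0.034,-0.399,0,-0.466, 1,0.034,-0.399,0,-0.466, 1,0.034,-0.399,0,-0.466, 1,0.034,-0.399,0,-0.466, 1,0.034,-0.399,0,-0.466, 1,0.034,-0.399,0,-0.466, 1,0.034,-0.399,0,-0.466, 1,0.034,-0.399,-0.05,-0.466, 1,0.034,-0.399,-0.05,-0.466, 1,0.034,-0.399,-0.05,-0.466, 1,0.034,-0.399,-0.05,-0.466]'
python3 - <<'E'
from h import *;import pickle
s=bot.read_state();d=grab('wrist','w7.png');d['s']=s;pickle.dump(d,open('w7.pkl','wb'))
E
```

```text
time: 11.8
tcp_pos: [0.5541, -0.0224, 0.0973]
tcp_rot: [[0.992, -0.002, 0.128], [-0.128, -0.0, 0.992], [-0.002, -1.0, -0.001]]
force: [0.6, -0.3, -1.4]
width: 0.463
```

View pics/w7.png

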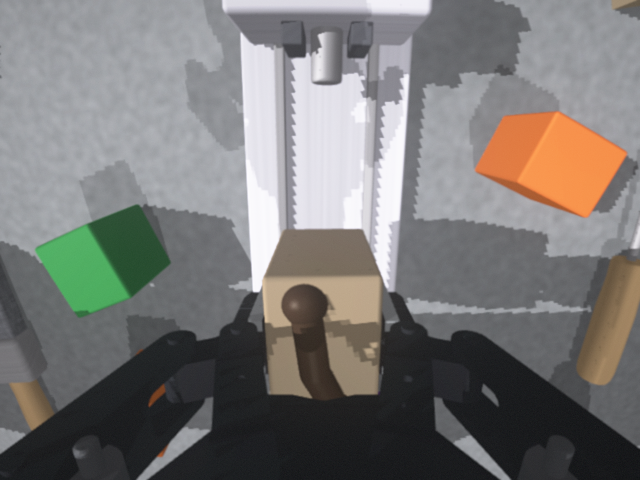

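Run:
```python
import cv2
t=cv2.imread('pics/w7.png')
cv2.imwrite('pics/w7c.png',cv2.resize(t[50:245,230:430],None,fx=3,fy=3,interpolation=2))
```

```text
(no output)
```

View pics/w7c.png

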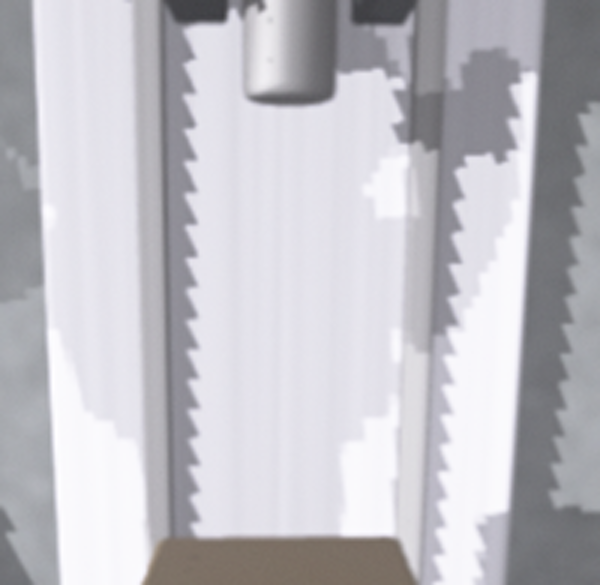

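Run:
```python
from h import *; import pickle
d=pickle.load(open('w7.pkl','rb'));s=d['s'];T=wristT(d,s);R=np.array(s['tcp_rot'])
def f(n,c,z):
    P=plane(d,np.array(c,float)/3+[230,50],z,T); L=((P-s['tcp_pos'])@R)[:,[0,2]]*1000
    print(n,L.round(1).tolist())
    return L
a=f('plate',[(35,20),(543,20),(60,570),(507,570)],.012)
m1=(a[0]+a[1])/2;m2=(a[2]+a[3])/2;print(m1,m2,np.degrees(np.arctan2(m1[0]-m2[0],m1[1]-m2[1])))
a=f('lips outer',[(133,50),(446,50),(145,500),(423,500)],.017)
m1=(a[0]+a[1])/2;m2=(a[2]+a[3])/2;print(m1,m2,np.degrees(np.arctan2(m1[0]-m2[0],m1[1]-m2[1])))
f('plunger tip sides',[(245,90),(337,90)],.042)
f('plunger tip bottom edge',[(290,105)],.036)
f('pads front bottom',[(175,15),(228,20),(352,20),(412,20)],.027)
a=f('block top',[((264-230)*3,(276-50)*3),((382-230)*3,(276-50)*3)],s['tcp_pos'][2]+.031)
```

```text
plate [[-48.1, 117.7], [51.2, 117.6], [-49.5, 5.0], [50.4, 4.9]]
[  1.53539904 117.65075913] [0.48553674 4.9332843 ] 0.5336434235333096
lips outer [[-28.4, 111.0], [31.6, 111.0], [-29.1, 22.2], [30.2, 22.2]]
[  1.57979    111.02210954] [ 0.55893887 22.18407436] 0.658365381075051
plunger tip sides [[-6.3, 100.1], [9.4, 100.1]]
plunger tip bottom edge [[1.5, 98.5]]
pads front bottom [[-19.3, 115.2], [-9.7, 114.3], [12.8, 114.3], [23.7, 114.3]]
block top [[-19.6, 29.3], [18.5, 29.3]]
```

The channel centreline lies 0.9 mm to the tool's +x of the block and is turned 0.6°. Plunger tip and pads put the TCP at jig x ≈ -49.5 mm; both agree. Correct, then lower.

```bash
python3 -m handwheel '[1,0.001,0,0,-0.01, 1,0.001,0,-0.02,-0.01, 1,0.001,0,-0.035,-0.01, 1,0.001,0,-0.045,-0.01, 1,0.001,0,-0.052,-0.01, 1,0.001,0,-0.055,-0.01, 1,0.001,0,-0.055,-0.01, 1,0.001,0,-0.055,-0.01, 1,0.001,0,-0.055,-0.01]'
python3 - <<'E'
from h import *;import pickle
s=bot.read_state();d=grab('wrist','w8.png');d['s']=s;pickle.dump(d,open('w8.pkl','wb'));print(s['tcp_pos'],s['force'])
E
```

```text
time: 12.6
tcp_pos: [0.556, -0.0231, 0.0431]
tcp_rot: [[0.99, 0.001, 0.139], [-0.139, 0.0, 0.99], [0.001, -1.0, 0.0]]
force: [-0.5, -0.5, -2.4]
width: 0.46
[ 0.55602077 -0.02311705  0.04307241] [-0.50446546 -0.51251717 -2.37189475]
```

View pics/w8.png

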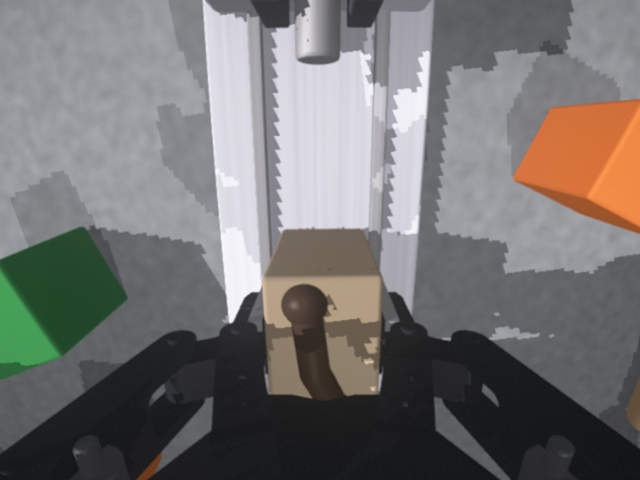

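The block sits between the lips (edges 264–382 px, plunger (318,45) ahead), but the force reading is still about its weight, so it isn't touching the floor yet. I'll lower in small steps.

```bash
python3 -m handwheel '[1,0,0,-0.002,0, 1,0,0,-0.003,0, 1,0,0,-0.003,0, 1,0,0,-0.003,0]'
python3 - <<'E'
from h import *; import pickle
s=bot.read_state();d=grab('wrist');T=wristT(d,s);R=np.array(s['tcp_rot'])
d8=pickle.load(open('w8.pkl','rb'));s8=d8['s'];T8=wristT(d8,s8);R8=np.array(s8['tcp_rot'])
P=plane(d8,[(205,20),(433,20),(228,290),(407,290)],.012,T8);print((((P-s8['tcp_pos'])@R8)[:,[0,2]]*1000).round(1).tolist())
P=plane(d8,[(302,55),(340,55)],.042,T8);print((((P-s8['tcp_pos'])@R8)[:,[0,2]]*1000).round(1).tolist())
E
```

```text
time: 12.98
tcp_pos: [0.5561, -0.0231, 0.0411]
tcp_rot: [[0.99, 0.001, 0.139], [-0.139, 0.001, 0.99], [0.001, -1.0, 0.001]]
force: [-6.8, 0.4, 16.3]
width: 0.459
[[-51.6, 121.9], [47.2, 121.8], [-50.8, -5.6], [43.8, -5.8]]
[[-8.0, 100.9], [5.6, 100.9]]
```

Floor contact is confirmed: TCP z 0.041 as expected, with about 16 N down. I'll ease 1 mm and slide along the channel to just short of the plunger.

```bash
python3 -m handwheel '[1,0.001,0.008,0.001,0, 1,0.002,0.018,0.001,0, 1,0.004,0.03,0.001,0, 1,0.0055,0.042,0.001,0, 1,0.007,0.054,0.001,0, 1,0.0082,0.064,0.001,0, 1,0.0082,0.064,0.001,0, 1,0.0082,0.064,0.001,0, 1,0.0082,0.064,0.001,0]' 80
python3 - <<'E'
from h import *;import pickle
s=bot.read_state();d=grab('wrist','w9.png');d['s']=s;pickle.dump(d,open('w9.pkl','wb'));print(s['tcp_pos'],s['force'])
E
```

```text
time: 13.78
tcp_pos: [0.5651, 0.0432, 0.0413]
tcp_rot: [[0.991, 0.003, 0.137], [-0.137, 0.002, 0.991], [0.003, -1.0, 0.002]]
force: [0.6, 4.6, 6.2]
width: 0.459
[0.56510182 0.04320262 0.0412546 ] [0.61298432 4.60691186 6.18663786]
```

View pics/w9.png

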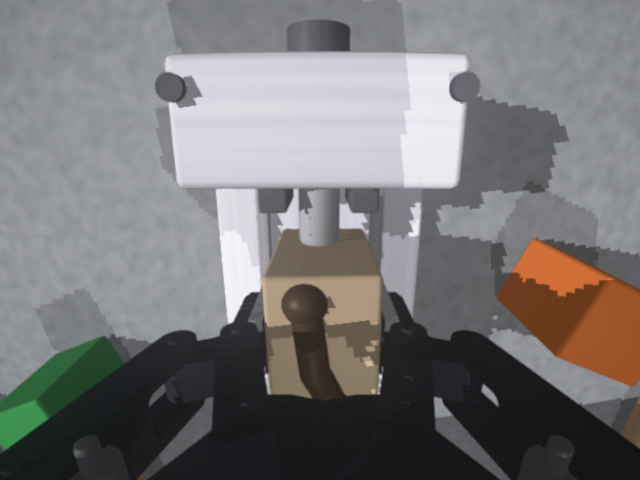

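Block centred (264–382 px) on the pads (261–379 px), just short of the plunger. Now press in steps.

```bash
python3 -m handwheel '[1,0.0006,0.005,0,0, 1,0.0013,0.01,0,0, 1,0.002,0.015,0,0, 1,0.0025,0.018,0,0, 1,0.0025,0.018,0,0, 1,0.0025,0.018,0,0, 1,0.0025,0.018,0,0, 1,0.0025,0.018,0,0, 1,0.0025,0.018,0,0]'
python3 -m handwheel '[1,0,0,0,0,1,0,0,0,0]'
```

```text
time: 14.58
tcp_pos: [0.5666, 0.0548, 0.0413]
tcp_rot: [[0.99, 0.001, 0.142], [-0.142, -0.004, 0.99], [0.001, -1.0, -0.004]]
force: [-4.1, -14.2, 13.8]
width: 0.456
time: 14.75
tcp_pos: [0.5666, 0.0549, 0.0413]
tcp_rot: [[0.99, 0.001, 0.142], [-0.142, -0.004, 0.99], [0.001, -1.0, -0.004]]
force: [-4.6, -13.9, 12.7]
width: 0.461
```

```bash
python3 -m handwheel '[1,0.0004,0.003,0,0, 1,0.0008,0.006,0,0, 1,0.0013,0.009,0,0, 1,0.0013,0.009,0,0, 1,0.0013,0.009,0,0, 1,0.0013,0.009,0,0, 1,0.0013,0.009,0,0]'
python3 -m handwheel '[1,0.0003,0.002,0,0,1,0.0003,0.002,0,0,1,0.0003,0.002,0,0,1,0.0003,0.002,0,0,1,0.0003,0.002,0,0]'
```

```text
time: 15.33
tcp_pos: [0.5673, 0.0604, 0.0414]
tcp_rot: [[0.99, -0.001, 0.144], [-0.144, -0.007, 0.99], [0.0, -1.0, -0.007]]
force: [-7.8, -24.5, 18.9]
width: 0.459
time: 15.75
tcp_pos: [0.5673, 0.0605, 0.0413]
tcp_rot: [[0.989, -0.002, 0.146], [-0.146, -0.009, 0.989], [-0.0, -1.0, -0.009]]
force: [-10.2, -29.6, 21.4]
width: 0.459
```

Run:
```python
from h import *;import pickle
s=bot.read_state();d=grab('wrist','w10.png');d['s']=s;pickle.dump(d,open('w10.pkl','wb'))
t=d['pixels'];cv2.imwrite('pics/w10c.png',cv2.resize(t[180:400,220:430],None,fx=2.7,fy=2.7,interpolation=2))
d=grab('top','t10.png');cv2.imwrite('pics/t10c.png',cv2.resize(d['pixels'][200:330,220:400],None,fx=4,fy=4,interpolation=2))
d=grab('scene','s10.png')
```

```text
(no output)
```

View pics/w10c.png

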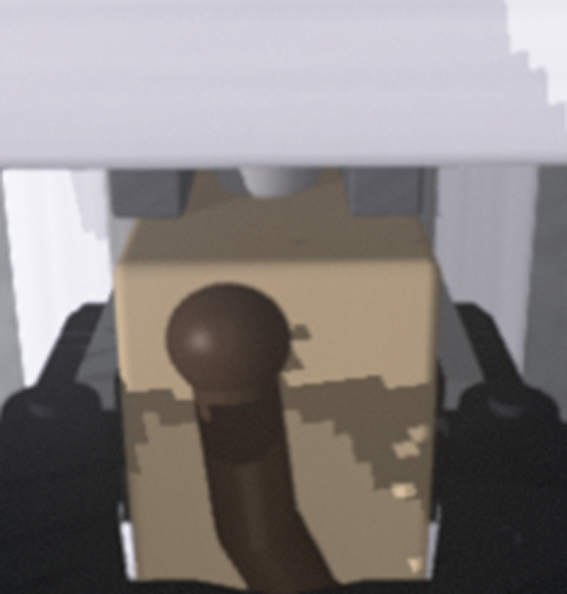

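View pics/s10.png

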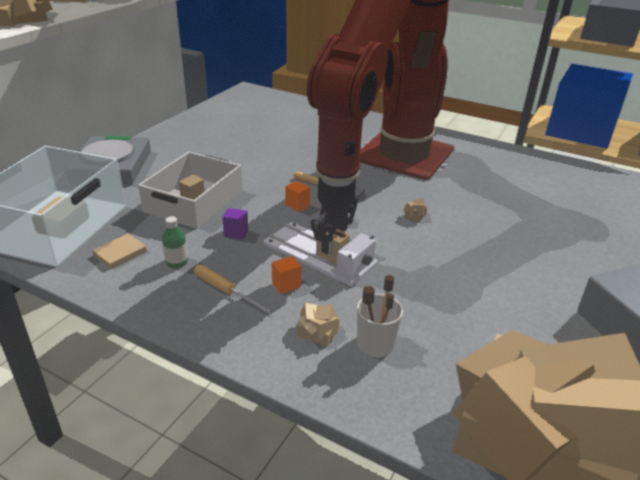

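Run:
```python
from h import *; import pickle
d=pickle.load(open('w10.pkl','rb'));s=d['s'];T=wristT(d,s);R=np.array(s['tcp_rot']);
def f(n,c,z):
    P=plane(d,np.array(c,float)/2.7+[220,180],z,T); g=P-s['tcp_pos']; a=np.radians(82.2)
    print(n,(1000*np.c_[g@[np.cos(a),np.sin(a),0],g@[np.sin(a),-np.cos(a),0]]).round(1).tolist())
f('block edge',[(120,262),(432,262)],.072)
f('end block front (x=75)',[(20,167),(280,165),(540,163)],.068)
f('pad top front(65)',[(118,216),(180,216),(352,213),(418,213)],.057)
print(s['tcp_pos'],s['force'])
```

```text
block edge [[29.4, -19.2], [29.0, 18.1]]
end block front (x=75) [[40.2, -31.3], [40.1, 0.1], [40.0, 31.4]]
pad top front(65) [[29.5, -21.9], [29.4, -13.5], [29.6, 9.7], [29.5, 18.6]]
[0.56727973 0.06047407 0.04134561] [-10.21921343 -29.62233294  21.42066034]
```

View pics/t10c.png

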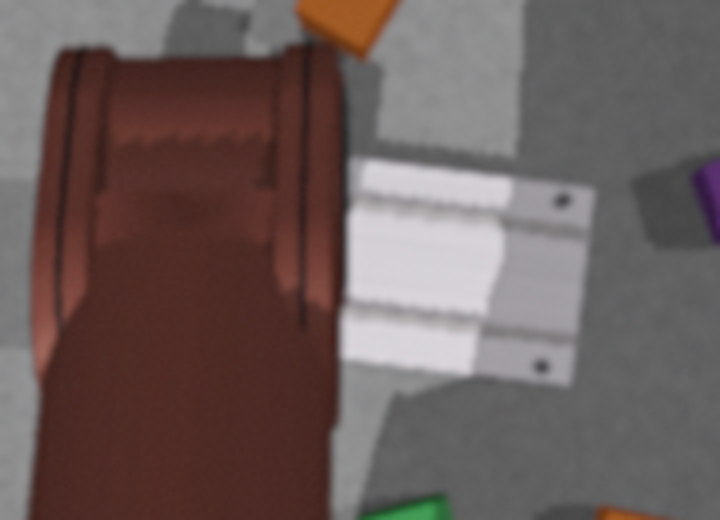

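The block's leading edge (29.2 mm ahead of TCP) coincides with the stop pads' faces (29.5 mm), so it bears on the stops, while extra command raises only force. I'll add a little push, let it settle and check.

```bash
python3 -m handwheel '[1,0.0003,0.0015,0,0,1,0.0003,0.0015,0,0,1,0.0003,0.0015,0,0,1,0.0003,0.0015,0,0,1,0.0003,0.0015,0,0,1,0.0003,0.0015,0,0,1,0.0003,0.0015,0,0,1,0.0003,0.0015,0,0,1,0.0003,0.0015,0,0,1,0.0003,0.0015,0,0,1,0.0003,0.0015,0,0,1,0.0003,0.0015,0,0]'
python3 -m handwheel '[1,0,0,0,0,1,0,0,0,0,1,0,0,0,0,1,0,0,0,0,1,0,0,0,0,1,0,0,0,0]'
python3 - <<'E'
from h import *
s=bot.read_state();d=grab('wrist','w11.png');print(s['time'],s['qd'].round(2))
E
```

```text
time: 16.9
tcp_pos: [0.5673, 0.0606, 0.0414]
tcp_rot: [[0.989, -0.002, 0.147], [-0.147, -0.01, 0.989], [-0.001, -1.0, -0.01]]
force: [-13.1, -34.2, 24.2]
width: 0.457
time: 17.4
tcp_pos: [0.5672, 0.0605, 0.0413]
tcp_rot: [[0.989, -0.002, 0.147], [-0.147, -0.01, 0.989], [-0.001, -1.0, -0.01]]
force: [-11.5, -35.4, 24.3]
width: 0.461
17.4 [ 0.01  0.07  0.    0.05 -0.04  0.04  0.07]
```

View pics/w11.png

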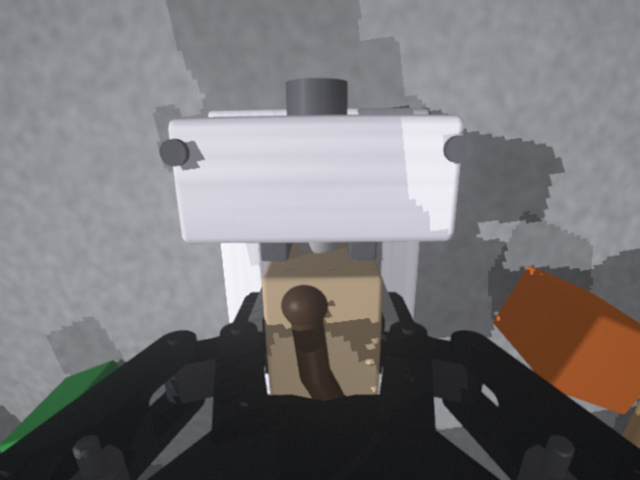

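The view is steady: the block's leading edge at (264–382, 276) is against the pads at (275,252) and (362,252), the force isn't drifting, and the arm is still. Handing in.

```bash
python3 -c "
from rig import bot
print(bot.job_done()); s=bot.read_state(); print(s['time'],s['tcp_pos'],s['force'])"
```

```text
the job is handed in; nothing more can be done
None
the job is handed in; nothing more can be done
```

The barren block is in the white tub, let go. The fossil block stands bone up in the channel, still gripped and pressed against the two stop pads, and I handed the job in at 17.4 s. No verdict was reported.

**Last checks:**
- **Stops:** the block's leading edge measured 29.2 mm ahead of the TCP and the pad faces 29.5 mm, so they meet within measuring error. Pushing further raised the force but did not move the block.
- **Push:** the force was steady at about 35 N along the channel and 24 N down onto the floor, with a grip setting of 80 N. I could not measure how the push divides between the plunger and the pads.
- **Surroundings:** the last scene picture shows the brush pot and glue bottle upright, the barren block in the tub, and the look-alikes where they started.

**Disagreements:**
- **Barren block:** it stood with its 48 mm side across the channel, not along it as described. It was the only plain sandy block in the jig, and this did not affect the grasp.
- **Cameras:** the top and wrist cameras differed by 2–5 mm. I used the wrist readings in the channel.
- **Position along the jig:** the TCP reading puts the block's centre about 2 mm short of the 35 mm it should have on the stop. The close view shows it against the stops, so I trusted that.

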